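Roll the facing strips home on the key display stand

TASK

The six marigold facing strips on the sloping key display stand are only clipped on loosely and stand proud of their cork bed. Take the hand roller from its rest and roll it along the row from one end to the other, lying flat on the strips and pressing firmly and steadily at about 20 N, never as hard as 45 N, until every strip is fully home on the cork. Then put the roller back upright in its rest, as you found it, touching the stand with nothing but the roller and leaving the bowl, loupe and brass escutcheon where they are.

Things in the scene. Friction and masses are not known exactly. Their poses are not given: they have to be found in the camera images.
- roller: hand roller, 138 mm tall, about 0.5 kg. Origin: lowest point of the wheel at mid length; z up through the handle, x along the axle, y the rolling direction. Steel plate 125 (x) x 56 (y) x 7 mm, underside at z = 56 mm, carried by a fork 78 mm wide over x. It starts standing in the rest, hung by its plate, its x along rest x
- roller_handle (a point): middle of the roller's red upright handle, at roller x = y = 0, z = 100 mm. The handle is 44 mm (x) by 24 mm (y), from roller z = 63 to 138 mm; grip it across its 24 mm (along roller y)
- roller_axle (a point): middle of the roller's axle, at roller z = 25 mm. Black rubber wheel, 50 mm diameter, 64 mm long along roller x, turns freely
- wheel (a joint): turning of the roller's wheel about roller x, rad; 0 at the start; 1 rad = 25 mm rolled
- rest: dark wooden rest, fixed. Origin: centre of its underside, z up. Base 150 (x) x 90 (y) x 8 mm; two walls 12 mm thick, 80 mm long in y, inner faces at x = +-46 mm, tops at z = 66 mm; open above and towards +-y. The roller's plate lies on the wall tops, wheel between them: roller origin then at rest x = y = 0, z = 10 mm, with 7 mm play each way in x
- panel: sloping plywood top of the fixed display stand, 165 (x) x 220 (y) mm, leaning 28 degrees. Origin: centre of its upper face, 88 mm above the counter; x uphill (away from the robot), y level along the row of strips, z square out of the slope. Wooden beads 6 mm high at x = +-74 mm. To lie flat the roller's x must be along panel x (within 0.15 rad while pressing), its handle along panel z
- row_mid (a point): middle of the row of strips at panel x = y = 0, z = 14 mm: the nominal height of the strip tops when home (20 mm when proud). The cork bed really lies up to 4 mm higher or lower along panel z, and slopes up to 0.02 rad along panel y; this is not in any reading of this point and must be felt
- row_end (a point): middle of strip 6 at the +y end of the row, panel y = +62.5 mm, z = 14 mm (nominal). Six marigold strips lie side by side along y, 25 mm pitch, each 84 (x) x 24 (y) x 6 mm thick. Each slides along panel z only, needs 6 to 10 N to move, stays where left and stops hard when home: then the push-back rises about 20 N per mm or more. 45 N cracks the laminate
- strip1 (a joint): travel of strip 1 along panel -z, m: 0 = fully proud, 0.006 = fully home (hard stop on the cork). Its centre is at panel x = 0, panel y = -62.5 mm. It starts at 0 to 0.001
- strip2 (a joint): travel of strip 2 along panel -z, m: 0 = fully proud, 0.006 = fully home (hard stop on the cork). Its centre is at panel x = 0, panel y = -37.5 mm. It starts at 0 to 0.001
- strip3 (a joint): travel of strip 3 along panel -z, m: 0 = fully proud, 0.006 = fully home (hard stop on the cork). Its centre is at panel x = 0, panel y = -12.5 mm. It starts at 0 to 0.001
- strip4 (a joint): travel of strip 4 along panel -z, m: 0 = fully proud, 0.006 = fully home (hard stop on the cork). Its centre is at panel x = 0, panel y = +12.5 mm. It starts at 0 to 0.001
- strip5 (a joint): travel of strip 5 along panel -z, m: 0 = fully proud, 0.006 = fully home (hard stop on the cork). Its centre is at panel x = 0, panel y = +37.5 mm. It starts at 0 to 0.001
- strip6 (a joint): travel of strip 6 along panel -z, m: 0 = fully proud, 0.006 = fully home (hard stop on the cork). Its centre is at panel x = 0, panel y = +62.5 mm. It starts at 0 to 0.001
- bowl: bystander: loose grey enamel bowl, 116 mm across, 45 mm high; origin centre of its underside
- loupe: bystander: loose tortoiseshell magnifying loupe lying flat, 12 mm high, lens 72 mm across, handle towards its -x to 109 mm; origin under the lens centre
- escutcheon: bystander: loose brass door escutcheon lying flat, 45 (x) x 150 (y) x 6 mm with a 4 mm boss; origin centre of its underside
Not all that is in view belongs to the job. Leave any orange look-alike of the rest alone. What is shaped like the roller but green is not meant.

How it is judged:
By the outcome, as a careful person would: the job done as asked, in the order asked, and still so for the second after the job is handed in, with the robot touching nothing.
It also fails if it takes over 72 s, if anything falls off the work surface, if the arm or the gripper's body presses on something with over 40 N, if the wrist force passes 120 N, or if a joint passes its speed limit or range.

ROBOT

A 6-joint arm with a two-finger parallel gripper is mounted at the origin on the work surface. World frame = base frame: x ahead of the robot, y to its left, z up, the work surface at z = 0. Lengths are in mm, angles in rad, forces in N, time in s.
With the tool pointing down it reaches from about 300 to 775 mm from the base axis. Payload 14.6 kg.
Tool frame: the origin (TCP) lies on the front face of the gripper's body, between the roots of the fingers; the fingertips stand 97 mm ahead of it and the grasp point (between the pads) lies 78 mm ahead of it; z points along the fingers, y is the line along which they close (so a half turn about z gives the same grasp; the last joint's range is limited). The gripper opens to 94 mm and grips with 3 to 60 N. Pads are 16 mm wide; open, the fingers measure 119 mm over their backs; the gripper's body (75 mm by 177 mm) begins 78 mm behind the grasp point.
Start: joints at [-1.35, 0.3, 1.521, -0, 1.321, -0.067], TCP at [156.107, -527.371, 302.646] pointing down, gripper open.
Joint ranges: [-3.03, 3.03], [-0.79, 2.21], [0.23, 2.52], [-1.04, 4.18], [0, 3.07], [-2.55, 2.55]. Speed limits (rad/s): [2.22, 2.22, 2.57, 3.14, 3.14, 3.14].

INTERFACE

Orientations are given as [roll, pitch, yaw] about the fixed x, y, z axes, in that order (R = Rz(yaw) Ry(pitch) Rx(roll)).
In Python, from cell import * gives the robot as it stands.
- The arm moves only by the tool carry_out, never from a script. Its arguments are lists of equal length, an entry for each row: "slide": the shift along the world's x, y, z scaled (see below), a list of three; "dr": the turn, a rotation vector about the world's x, y, z scaled (see below), a list of three; "gripper": the opening in per cent of the stroke, from 0 (shut) to 100 (fully open). A call has 1 to 10 rows; each row is the pose to reach, as a shift and turn from the pose commanded when the call began, turning the shorter way round; what a row does not reach only later rows make up. The controller multiplies each number of a shift by 0.25 m and each number of a turn by 360 degrees. A row lasts 1/12 s, in which the tool goes at most 41.7 mm and 7.16 degrees, less where a joint would pass 70% of its speed; a pose out of reach is approached as far as the arm can. A call with a number of a shift or a turn outside -1 to 1 is refused whole. A call with a gripper value outside its range is refused whole. The fingers move at their own pace and stop on an object; "newtons" is the grip in N (left out, the last holds). Time passes only in rows, so rows that repeat a pose let the fingers close. It gives the time, the measured TCP pose, the force, the opening and the grip force at its end, in the units of the state.
- read_state(): the state, without advancing time (a new reading comes with each control period).
- camera(name): name is "side" or "top"; returns the picture (384x512x3 uint8, red, green, blue); there is no depth.
- camera_model(name): a dict with "vfov" (degrees; the focal length in pixels is half the picture's height over the tangent of half this angle, whatever the lens; pixels are square), "cx", "cy" (the principal point, pixels), "R" (3x3) and "t" (3): a world point X has camera coordinates R X + t. Camera axes: x right, y down, z forward; pixel columns grow to the right and rows downward; lengths in mm; the calibration is good to about 2 mm. A picture is of the moment at which its call begins. camera_model takes no time and is no camera call.
- sign_off(): hands the job in; it is judged then, once.
The state is a dict: "clock": time; "joints": joint angles; "qd": joint speeds; "effort": joint torques, N m; "eef_pos": TCP position; "eef_rot": TCP orientation; "wrist_force": force on the tool from outside, world axes, zero at the start; "moment": the same for the moment, N m; "finger_gap": finger opening in mm; "finger_force": force on a finger pad.
Only numpy, scipy, OpenCV 4.12 (cv2) and the standard library are available. Lean on these libraries where they do the work, as an engineer would, in place of code of your own. Each camera call takes 0.05 s, during which the arm holds its last target. There are 200 camera calls.

## Working session

There is one attempt and no reset: what is moved stays moved. The work goes in short steps, Python scripts to look and compute and a tool call to move; the robot and the scene stay as the last step left them, time stands still between calls to the robot, and variables do not carry over. Pictures are saved under pics/ and viewed, at most 10 in all, crops included, and the job is handed in when it is done.

Besides the shell and the picture viewer there is one more tool, called after "Call:" as name(argument=value, ...), one argument or row to a line, values as JSON. carry_out: Moves the arm, as the interface text tells. Its arguments: {"type":"object","properties":{"slide":{"type":"array","items":{"type":"array","items":{"type":"number","minimum":-1,"maximum":1}}},"dr":{"type":"array","items":{"type":"array","items":{"type":"number","minimum":-1,"maximum":1}}},"gripper":{"type":"array","items":{"type":"number"}},"newtons":{"type":"number"}},"required":["slide","dr","gripper"]}

```bash
mkdir -p pics; ls; python3 - <<'E'
from cell import *
import cv2,numpy as np
for n in("side","top"):
    im=camera(n); cv2.imwrite(f"pics/{n}0.png",im[:,:,::-1]); m=camera_model(n); print(n,m)
s=read_state();print({k:np.round(v,3).tolist() for k,v in s.items()})
E
```

```text
pics
side {'vfov': 44.844434883615726, 'cx': 248.8637106584407, 'cy': 188.60468673190863, 'R': array([[-0.72483725, -0.68880114,  0.01280413],
       [-0.43445767,  0.44260529, -0.78444062],
       [ 0.53465642, -0.57415464, -0.62007174]]), 't': array([ 444.09860531,  372.93248916, 1034.95267059])}
top {'vfov': 54.680496545141374, 'cx': 250.0130135363078, 'cy': 186.147293577978, 'R': array([[-0.15556033, -0.98781637, -0.00445017],
       [-0.96227394,  0.15255289, -0.22529197],
       [ 0.22322598, -0.03076421, -0.97428113]]), 't': array([ 65.19660824, 640.54259222, 992.16051384])}
{'clock': 0.1, 'joints': [-1.35, 0.3, 1.521, 0.0, 1.321, -0.067], 'qd': [0.001, -0.001, -0.001, -0.002, -0.001, 0.0], 'effort': [0.002, -53.264, -35.328, 0.071, 0.023, -0.0], 'eef_pos': [156.073, -527.267, 302.168], 'eef_rot': [-3.141, -0.0, 0.288], 'wrist_force': [-0.25, 0.384, 0.413], 'moment': [0.04, -0.054, -0.01], 'finger_force': 0.0, 'finger_gap': 94.272}
```

View pics/side0.png

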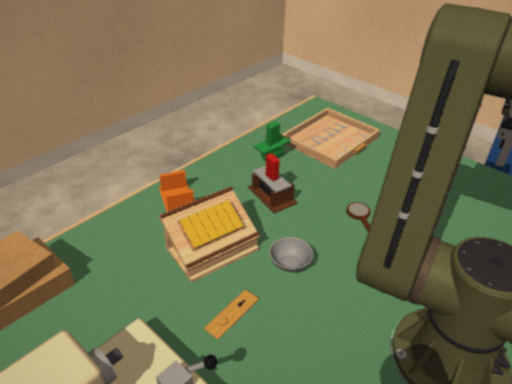

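View pics/top0.png

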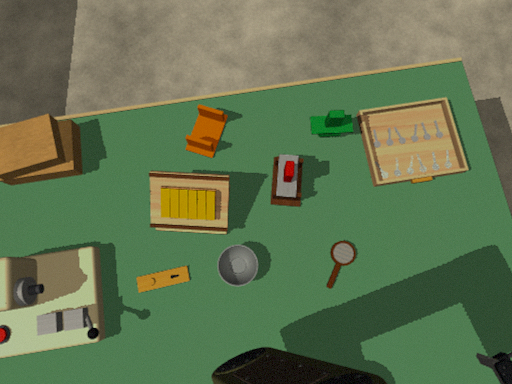

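The side view shows the roller, with its red handle, standing in the dark rest at about (272,185). The strips are at (212,222), the bowl at (292,254) and the loupe at (358,210). In the top view the roller's red handle is at (289,170), the strips at (188,204) and the bowl at (238,265). The green roller at (332,122) and the orange rest at (207,130) are decoys.

```bash
cat > h.py <<'E'
from cell import *
import cv2,numpy as np
def K(m):
    f=192/np.tan(np.radians(m['vfov']/2)); return np.array([[f,0,m['cx']],[0,f,m['cy']],[0,0,1]])
def ray(n,uv):
    m=camera_model(n);R,t=m['R'],m['t']; d=R.T@np.linalg.inv(K(m))@np.r_[uv,1]; return -R.T@t,d
def onz(n,uv,z):
    c,d=ray(n,uv); return c+d*(z-c[2])/d[2]
def tri(a,b):
    P=[K(m)@np.c_[m['R'],m['t']] for m in map(camera_model,("top","side"))]
    X=cv2.triangulatePoints(P[0],P[1],np.float64(a).reshape(2,1),np.float64(b).reshape(2,1)).ravel();return X[:3]/X[3]
def proj(n,X):
    m=camera_model(n);p=K(m)@(m['R']@np.array(X)+m['t']);return p[:2]/p[2]
def mask(im,lo,hi,roi):
    h=cv2.cvtColor(im,cv2.COLOR_RGB2HSV);m=cv2.inRange(h,np.array(lo),np.array(hi))
    x0,y0,x1,y1=roi;o=np.zeros_like(m);o[y0:y1,x0:x1]=m[y0:y1,x0:x1];return o
def big(m):
    return max(cv2.findContours(m,0,2)[0],key=cv2.contourArea)
E
python3 - <<'E'
from h import *
T=cv2.imread("pics/top0.png")[:,:,::-1];S=cv2.imread("pics/side0.png")[:,:,::-1]
q={}
for n,im,roi in(("top",T,(150,175,232,232)),("side",S,(165,190,260,260))):
    m=mask(im,(19,190,120),(32,255,255),roi);m=cv2.morphologyEx(m,cv2.MORPH_CLOSE,np.ones((5,5)))
    c=big(m);r=cv2.approxPolyDP(cv2.convexHull(c),6,True)[:,0];q[n]=r;print(n,cv2.contourArea(c),r.tolist())
# red handle
for n,im,roi in(("top",T,(270,140,310,210)),("side",S,(255,145,300,190))):
    h=mask(im,(0,150,60),(8,255,255),roi)|mask(im,(172,150,60),(180,255,255),roi)
    c=big(h);print(n,"red",cv2.minAreaRect(c),cv2.boundingRect(c))
g=mask(T,(0,0,80),(180,70,255),(268,145,310,212));c=big(g|mask(T,(0,150,60),(8,255,255),(270,150,310,200)));r=cv2.minAreaRect(c);b=cv2.boxPoints(r)
W=[onz("top",p,73) for p in b];print("plate",b.tolist(),np.round(W,1).tolist(),np.mean(W,0))
a=cv2.resize(T[130:245,140:320],None,fx=4.4,fy=4.4,interpolation=2)
cv2.imwrite("pics/c1.png",a[:,:,::-1])
E
```

```text
top 1487.5 [[161, 188], [214, 191], [214, 218], [161, 216]]
side 1494.0 [[227, 201], [242, 225], [194, 246], [181, 220]]
top red ((288.5990295410156, 171.00991821289062), (9.552356719970703, 20.59726905822754), 5.710592269897461) (284, 161, 11, 21)
side red ((272.0, 167.0), (26.0, 12.0), 90.0) (266, 154, 13, 27)
plate [[275.3586120605469, 195.9034423828125], [277.8724060058594, 153.1689453125], [298.2724304199219, 154.36895751953125], [295.7586364746094, 197.10345458984375]] [[603.4, -102.5, 73.0], [728.1, -131.6, 73.0], [715.1, -189.9, 73.0], [590.9, -159.3, 73.0]] [ 659.35996516 -145.81860218   73.        ]
```

View pics/c1.png

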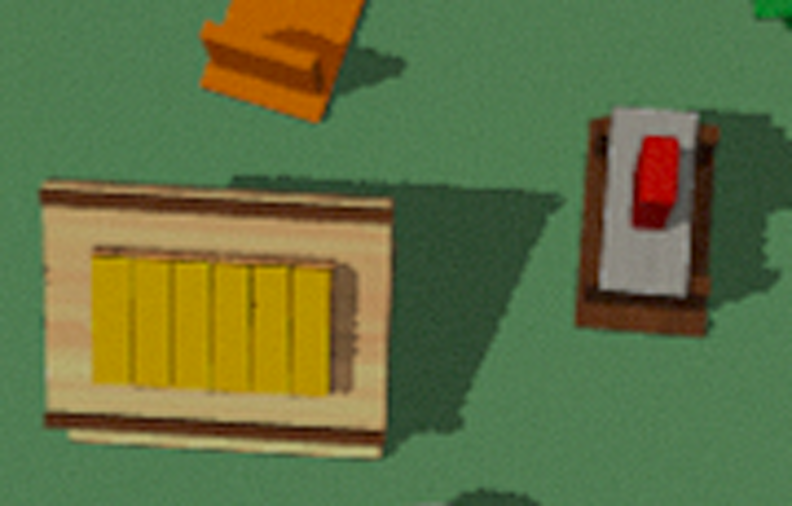

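The crop (4.4x, offset (140,130)) shows six clean yellow strips. Panel +y points left, and uphill is towards the top of the picture. The steel plate lies on the rest walls and the red handle stands upright.

```bash
python3 - <<'E'
from h import *
from scipy.spatial.transform import Rotation as Ro
T=cv2.imread("pics/top0.png")[:,:,::-1];S=cv2.imread("pics/side0.png")[:,:,::-1]
top=[[161,188],[214,191],[214,218],[161,216]];sd=np.array([[227,201],[242,225],[194,246],[181,220]])
X=[]
for p in top:
    w=onz("top",p,105);j=np.argmin(np.linalg.norm(sd-proj("side",w),axis=1));X.append(tri(p,sd[j]));print(p,sd[j],np.round(X[-1],1))
X=np.array(X);C=X.mean(0);print("centre",C)
e=(X[0]+X[3]-X[1]-X[2])/2;u=(X[0]+X[1]-X[2]-X[3])/2
print("y edge",e,np.linalg.norm(e),"x edge",u,np.linalg.norm(u),"yaw",np.arctan2(-e[0],e[1]),"lean",np.degrees(np.arctan2(u[2],np.hypot(*u[:2]))))
# dark beads: in top view, yaw check and plate/handle in two views
for n,im,roi in(("top",T,(140,160,240,245)),):
    m=mask(im,(0,80,0),(20,255,110),roi)
    for c in sorted(cv2.findContours(m,0,2)[0],key=cv2.contourArea)[-3:]:
        b=cv2.boxPoints(cv2.minAreaRect(c));print("bead",cv2.contourArea(c),b.round(1).tolist())
# handle base/plate centre cross-check: red handle top centre triangulated, rest mask
m=mask(T,(0,80,20),(14,255,130),(262,140,312,212));c=big(cv2.morphologyEx(m,3,np.ones((25,25))))
print("rest",cv2.minAreaRect(c),[np.round(onz("top",p,8)[:2],1).tolist() for p in cv2.boxPoints(cv2.minAreaRect(c))])
print("pred handle top px",proj("top",[659.4,-145.8,148]),proj("side",[659.4,-145.8,148]),"mid",proj("top",[659.4,-145.8,110]),proj("side",[659.4,-145.8,110]))
E
```

```text
[161, 188] [181 220] [662.3 205.5 122.5]
[214, 191] [227 201] [634.6  65.4 117.9]
[214, 218] [242 225] [566.   77.8  82.1]
[161, 216] [194 246] [593.7 222.2  88.1]
centre [614.14796678 142.72055673 102.64651794]
y edge [ 27.7461888  142.26615227   5.2296916 ] 145.04088647759173 x edge [ 68.5932851  -14.62493404  35.07945025] 78.41871770704888 yaw -0.19261232135856174 lean 26.572839202900983
bead 43.5 [[215.0, 190.0], [220.0, 190.0], [220.0, 218.0], [215.0, 218.0]]
bead 179.0 [[149.89999389648438, 227.1999969482422], [150.10000610351562, 223.1999969482422], [227.10000610351562, 227.0], [226.89999389648438, 231.0]]
bead 181.5 [[148.8000030517578, 176.8000030517578], [149.0, 172.6999969482422], [229.0, 176.0], [228.8000030517578, 180.10000610351562]]
rest ((286.6823425292969, 181.12940979003906), (28.8378849029541, 46.78487014770508), 4.39870548248291) [[595.5, -90.4], [738.8, -126.1], [717.8, -212.9], [575.3, -174.8]]
pred handle top px [289.38477379 167.73422574] [271.95769101 156.83658339] mid [288.03926394 171.45854281] [271.40847195 167.25632415]
```

Call:
carry_out(
  slide=[
    [0.12, 0.09, 0],
    [0.25, 0.19, 0],
    [0.38, 0.29, 0],
    [0.5, 0.38, 0],
    [0.63, 0.48, 0],
    [0.75, 0.57, 0],
    [0.88, 0.67, 0],
    [1, 0.76, 0],
    [1, 0.76, 0],
  ],
  dr=[
    [0, 0, -0.01],
    [0, 0, -0.02],
    [0, 0, -0.03],
    [0, 0, -0.04],
    [0, 0, -0.05],
    [0, 0, -0.06],
    [0, 0, -0.07],
    [0, 0, -0.0817],
    [0, 0, -0.0817],
  ],
  gripper=[100, 100, 100, 100, 100, 100, 100, 100, 100],
  newtons=50,
)

```text
clock: 0.85
eef_pos: [409.8, -333.8, 302.3]
eef_rot: [-3.141, -0.0, -0.227]
wrist_force: [-0.3, -0.1, -0.8]
finger_gap: 93.9
finger_force: 0.0
```

```bash
python3 - <<'E'
from h import *
U=[onz("top",p,128) for p in([148.9,174.7],[228.9,178.0])];L=[onz("top",p,58.6) for p in([150,225.2],[227,229])]
for E in(U,L):
    d=E[0]-E[1];print(np.round(E,1).tolist(),np.linalg.norm(d),"yaw",np.arctan2(-d[0],d[1]))
print("mid",np.mean(U+L,0))
E
```

```text
[[705.5, 234.8, 128.0], [661.9, 19.6, 128.0]] 219.63340187614594 yaw -0.19982064092745508
[[578.2, 262.6, 58.6], [533.3, 47.8, 58.6]] 219.45647899354924 yaw -0.20594562252434861
mid [619.72015359 141.20808002  93.3       ]
```

Call:
carry_out(
  slide=[
    [0.12, 0.09, 0],
    [0.25, 0.19, 0],
    [0.38, 0.29, 0],
    [0.5, 0.38, 0],
    [0.63, 0.48, 0],
    [0.75, 0.57, 0],
    [0.88, 0.67, 0],
    [1, 0.765, 0],
    [1, 0.765, 0],
    [1, 0.765, 0],
  ],
  dr=[
    [0, 0, 0],
    [0, 0, 0],
    [0, 0, 0],
    [0, 0, 0],
    [0, 0, 0],
    [0, 0, 0],
    [0, 0, 0],
    [0, 0, 0],
    [0, 0, 0],
    [0, 0, 0],
  ],
  gripper=[100, 100, 100, 100, 100, 100, 100, 100, 100, 100],
)

```text
clock: 1.68
eef_pos: [656.8, -145.0, 301.2]
eef_rot: [-3.142, 0.002, -0.223]
wrist_force: [-0.1, -0.0, 0.2]
finger_gap: 94.0
finger_force: 0.0
```

```bash
python3 - <<'E'
from h import *
s=read_state();print(np.round(s['eef_pos'],1),s['joints'],s['wrist_force'])
im=camera("side");cv2.imwrite("pics/s1.png",cv2.resize(im[60:260,180:400],None,fx=3,fy=3)[:,:,::-1])
E
```

```text
[ 656.8 -145.   301.2] [-2.71651848e-01  5.84077829e-01  1.12090768e+00 -5.08187590e-05
  1.43845163e+00  1.52207202e+00] [-0.14786398 -0.03805365  0.17158221]
```

View pics/s1.png

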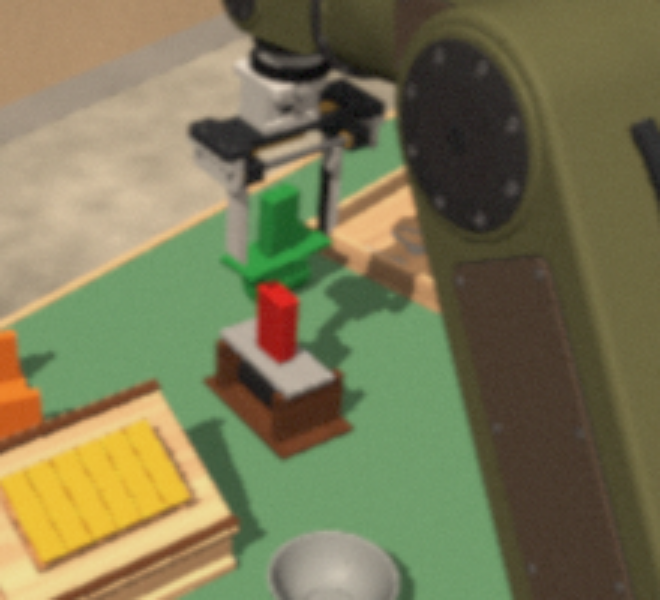

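The open gripper hangs square above the red handle, at about (277,320) in the 3x crop, with a finger on each side along roller y. Next I descend and grip.

Call:
carry_out(
  slide=[
    [0.01, 0, -0.12],
    [0.01, 0, -0.24],
    [0.01, 0, -0.35],
    [0.01, 0, -0.42],
    [0.01, 0, -0.472],
    [0.01, 0, -0.472],
    [0.01, 0, -0.472],
  ],
  dr=[
    [0, 0, 0],
    [0, 0, 0],
    [0, 0, 0],
    [0, 0, 0],
    [0, 0, 0],
    [0, 0, 0],
    [0, 0, 0],
  ],
  gripper=[100, 100, 100, 100, 100, 100, 100],
  newtons=50,
)

```text
clock: 2.32
eef_pos: [658.4, -146.9, 185.3]
eef_rot: [3.142, -0.0, -0.226]
wrist_force: [-0.4, 0.4, 0.7]
finger_gap: 93.8
finger_force: 0.0
```

Call:
carry_out(
  slide=[
    [0, 0, 0],
    [0, 0, 0],
    [0, 0, 0],
    [0, 0, 0],
    [0, 0, 0],
    [0, 0, 0],
    [0, 0, 0],
    [0, 0, 0],
    [0, 0, 0],
    [0, 0, 0],
  ],
  dr=[
    [0, 0, 0],
    [0, 0, 0],
    [0, 0, 0],
    [0, 0, 0],
    [0, 0, 0],
    [0, 0, 0],
    [0, 0, 0],
    [0, 0, 0],
    [0, 0, 0],
    [0, 0, 0],
  ],
  gripper=[0, 0, 0, 0, 0, 0, 0, 0, 0, 0],
  newtons=50,
)

```text
clock: 3.15
eef_pos: [658.6, -146.1, 184.6]
eef_rot: [-3.142, 0.0, -0.226]
wrist_force: [1.0, -0.6, -0.4]
finger_gap: 30.7
finger_force: 0.0
```

Call:
carry_out(
  slide=[
    [0, 0, 0],
    [0, 0, 0],
    [0, 0, 0],
    [0, 0, 0],
    [0, 0, 0],
    [0, 0, 0],
  ],
  dr=[
    [0, 0, 0],
    [0, 0, 0],
    [0, 0, 0],
    [0, 0, 0],
    [0, 0, 0],
    [0, 0, 0],
  ],
  gripper=[0, 0, 0, 0, 0, 0],
  newtons=60,
)

```text
clock: 3.65
eef_pos: [658.6, -146.2, 184.6]
eef_rot: [3.142, 0.0, -0.226]
wrist_force: [0.4, -1.0, -0.3]
finger_gap: 23.9
finger_force: 59.8
```

```bash
python3 - <<'E'
from h import *
s=read_state();print({k:np.round(s[k],2).tolist() for k in("eef_pos","eef_rot","wrist_force","moment","finger_gap","finger_force","joints")})
E
```

```text
{'eef_pos': [658.6, -146.16, 184.61], 'eef_rot': [3.14, 0.0, -0.23], 'wrist_force': [0.38, -0.98, -0.27], 'moment': [-0.0, -0.06, 0.12], 'finger_gap': 23.89, 'finger_force': 59.85, 'joints': [-0.27, 0.68, 1.24, -0.0, 1.22, 1.52]}
```

Call:
carry_out(
  slide=[
    [0, 0, 0.04],
    [0, 0, 0.1],
    [0, 0, 0.2],
    [0, 0, 0.3],
    [0, 0, 0.4],
    [0, 0, 0.5],
    [0, 0, 0.6],
    [0, 0, 0.6],
    [0, 0, 0.6],
  ],
  dr=[
    [0, 0, 0],
    [0, 0, 0],
    [0, 0, 0],
    [0, 0, 0],
    [0, 0, 0],
    [0, 0, 0],
    [0, 0, 0],
    [0, 0, 0],
    [0, 0, 0],
  ],
  gripper=[0, 0, 0, 0, 0, 0, 0, 0, 0],
  newtons=60,
)

```text
clock: 4.4
eef_pos: [658.6, -146.1, 335.0]
eef_rot: [3.142, -0.001, -0.226]
wrist_force: [0.5, -0.5, -6.3]
finger_gap: 24.0
finger_force: 59.8
```

Call:
carry_out(
  slide=[
    [-0.08, 0.12, 0],
    [-0.16, 0.25, 0],
    [-0.24, 0.37, 0],
    [-0.31, 0.5, 0],
    [-0.39, 0.62, 0],
    [-0.47, 0.75, 0],
    [-0.55, 0.87, -0.03],
    [-0.626, 0.991, -0.06],
    [-0.626, 0.991, -0.08],
    [-0.626, 0.991, -0.08],
  ],
  dr=[
    [-0.002, -0.0095, 0.0005],
    [-0.004, -0.019, 0.001],
    [-0.006, -0.0285, 0.0015],
    [-0.008, -0.038, 0.002],
    [-0.0104, -0.0474, 0.0023],
    [-0.0125, -0.0569, 0.0028],
    [-0.0145, -0.0664, 0.0032],
    [-0.0166, -0.0759, 0.0037],
    [-0.0166, -0.0759, 0.0037],
    [-0.0166, -0.0759, 0.0037],
  ],
  gripper=[0, 0, 0, 0, 0, 0, 0, 0, 0, 0],
)

```text
clock: 5.23
eef_pos: [500.2, 103.0, 311.6]
eef_rot: [3.139, -0.483, -0.197]
wrist_force: [-0.6, -0.0, -6.6]
finger_gap: 23.4
finger_force: 59.9
```

```bash
cat > st.py <<'E'
from h import *
from scipy.spatial.transform import Rotation as Ro
# panel frame from the bead measurement
P0=np.array([622.5,140.6,88]);Rp=(Ro.from_euler('z',-0.203)*Ro.from_euler('y',-28,degrees=True)).as_matrix()
def show():
    s=read_state();o=np.array(s['eef_pos'])+174.6*Ro.from_euler('xyz',s['eef_rot']).as_matrix()[:,2]
    dR=Ro.from_matrix(Rp.T@(Ro.from_euler('xyz',s['eef_rot'])*Ro.from_euler('x',np.pi)).as_matrix()).as_rotvec()
    print("clock",s['clock'],"panel xyz",np.round(Rp.T@(o-P0),2),"rot err",np.round(dR,4),"F panel",np.round(Rp.T@np.array(s['wrist_force']),1),"M",np.round(Rp.T@np.array(s['moment']),2),"grip",round(s['finger_force'],1))
E
python3 - <<'E'
from st import *
show();s=read_state();print(s['eef_pos'],s['eef_rot'],s['wrist_force'],s['joints'])
cv2.imwrite("pics/s2.png",cv2.resize(camera("side")[100:300,130:350],None,fx=3,fy=3)[:,:,::-1])
E
```

```text
clock 5.2333 panel xyz [  4.9  -61.53  75.52] rot err [-0.0002  0.0055  0.0049] F panel [-3.6 -0.1 -5.5] M [-0.01  0.75 -0.01] grip 59.9
[500.15955474 102.99934409 311.59201975] [ 3.13880797 -0.48320062 -0.19747007] [-0.55616975 -0.02108152 -6.55868136] [ 0.19224749  0.05737882  1.83327029 -0.24850402  0.81564141  2.09199475]
```

View pics/s2.png

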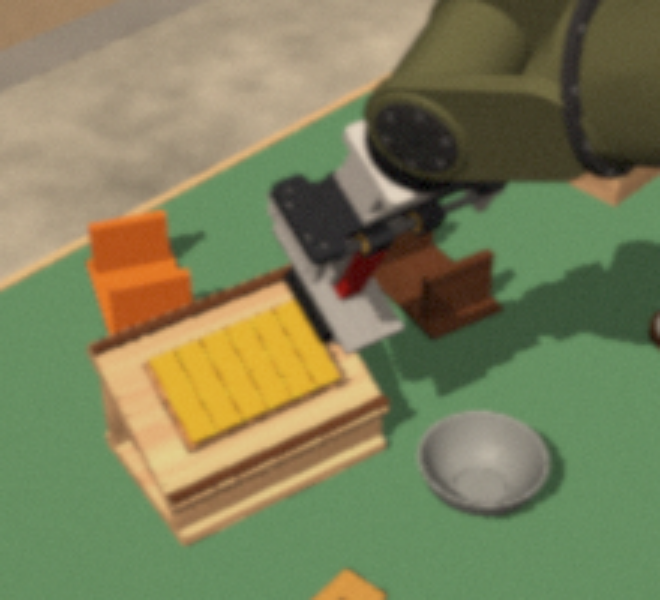

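Side view: the roller is held tilted, level with the slope, over the -y end of the strips (wheel at about (310,300) in the crop). It is clear of everything, so I descend.

Call:
carry_out(
  slide=[
    [0.02, -0.004, -0.05],
    [0.04, -0.009, -0.1],
    [0.055, -0.012, -0.14],
    [0.066, -0.0136, -0.168],
    [0.066, -0.0136, -0.168],
    [0.066, -0.0136, -0.168],
  ],
  dr=[
    [0.0002, -0.0009, -0.0007],
    [0.0002, -0.0009, -0.0007],
    [0.0002, -0.0009, -0.0007],
    [0.0002, -0.0009, -0.0007],
    [0.0002, -0.0009, -0.0007],
    [0.0002, -0.0009, -0.0007],
  ],
  gripper=[0, 0, 0, 0, 0, 0],
)

```text
clock: 5.78
eef_pos: [518.8, 97.8, 272.3]
eef_rot: [-3.14, -0.492, -0.208]
wrist_force: [-0.0, -0.2, -5.6]
finger_gap: 23.6
finger_force: 59.9
```

```bash
python3 -c "
from st import *
show()"
```

```text
clock 5.7833 panel xyz [  5.08 -63.01  31.76] rot err [-0.0009 -0.0036 -0.0043] F panel [-2.6 -0.2 -4.9] M [0.04 0.81 0.01] grip 59.9
```

Call:
carry_out(
  slide=[
    [-0.015, 0.003, -0.012],
    [-0.01, 0.002, -0.022],
    [-0.0048, 0.001, -0.0334],
    [-0.0048, 0.001, -0.0334],
    [-0.0048, 0.001, -0.0334],
  ],
  dr=[
    [0, 0.0003, 0.0003],
    [0, 0.0003, 0.0003],
    [0, 0.0003, 0.0003],
    [0, 0.0003, 0.0003],
    [0, 0.0003, 0.0003],
  ],
  gripper=[0, 0, 0, 0, 0],
)

```text
clock: 6.2
eef_pos: [517.4, 98.5, 264.3]
eef_rot: [-3.14, -0.492, -0.205]
wrist_force: [-0.8, 0.4, -5.1]
finger_gap: 24.1
finger_force: 59.9
```

Call:
carry_out(
  slide=[
    [0.0037, -0.0008, -0.0071],
    [0.0037, -0.0008, -0.0071],
    [0.0037, -0.0008, -0.0071],
  ],
  dr=[
    [0, 0, 0],
    [0, 0, 0],
    [0, 0, 0],
  ],
  gripper=[0, 0, 0],
)

```text
clock: 6.45
eef_pos: [518.4, 98.3, 262.5]
eef_rot: [-3.14, -0.492, -0.205]
wrist_force: [-0.4, -0.4, -6.0]
finger_gap: 23.9
finger_force: 59.9
```

Call:
carry_out(
  slide=[
    [0.0037, -0.0008, -0.0071],
    [0.0037, -0.0008, -0.0071],
    [0.0037, -0.0008, -0.0071],
  ],
  dr=[
    [0, 0, 0],
    [0, 0, 0],
    [0, 0, 0],
  ],
  gripper=[0, 0, 0],
)

```text
clock: 6.7
eef_pos: [519.3, 98.0, 260.6]
eef_rot: [-3.14, -0.491, -0.205]
wrist_force: [1.0, 0.4, -5.5]
finger_gap: 23.6
finger_force: 59.9
```

```bash
python3 -c "
from st import *
show()"
```

```text
clock 6.7 panel xyz [ -0.18 -62.44  21.27] rot err [ 0.0003 -0.0027 -0.0019] F panel [-1.8  0.6 -5.2] M [0.   0.75 0.02] grip 59.9
```

Height now 21.3 with no contact. I keep feeling downward in 1.5 to 2 mm steps.

Call:
carry_out(
  slide=[
    [0.0037, -0.0008, -0.0071],
    [0.0037, -0.0008, -0.0071],
    [0.0037, -0.0008, -0.0071],
  ],
  dr=[
    [0, 0.0004, 0.0002],
    [0, 0.0004, 0.0002],
    [0, 0.0004, 0.0002],
  ],
  gripper=[0, 0, 0],
)

```text
clock: 6.95
eef_pos: [520.3, 97.9, 259.2]
eef_rot: [-3.141, -0.49, -0.204]
wrist_force: [-0.4, 0.4, -2.1]
finger_gap: 23.8
finger_force: 59.9
```

Call:
carry_out(
  slide=[
    [0.0028, -0.0006, -0.0053],
    [0.0028, -0.0006, -0.0053],
    [0.0028, -0.0006, -0.0053],
  ],
  dr=[
    [0, 0, 0],
    [0, 0, 0],
    [0, 0, 0],
  ],
  gripper=[0, 0, 0],
)

```text
clock: 7.2
eef_pos: [521.0, 97.8, 257.8]
eef_rot: [-3.141, -0.49, -0.204]
wrist_force: [-2.2, 0.8, -0.4]
finger_gap: 23.1
finger_force: 59.9
```

Call:
carry_out(
  slide=[
    [0.0028, -0.0006, -0.0053],
    [0.0028, -0.0006, -0.0053],
    [0.0028, -0.0006, -0.0053],
  ],
  dr=[
    [0, 0, 0],
    [0, 0, 0],
    [0, 0, 0],
  ],
  gripper=[0, 0, 0],
)

```text
clock: 7.45
eef_pos: [521.7, 97.6, 256.4]
eef_rot: [-3.141, -0.49, -0.204]
wrist_force: [-1.9, 1.0, -0.9]
finger_gap: 23.9
finger_force: 59.9
```

```bash
python3 -c "
from st import *
show()"
```

```text
clock 7.45 panel xyz [ -0.3  -62.37  16.35] rot err [ 0.0006 -0.0008 -0.0006] F panel [-2.3  0.6  0.2] M [ 0.08  0.4  -0.08] grip 59.9
```

Call:
carry_out(
  slide=[
    [0.0018, -0.0004, -0.0035],
    [0.0018, -0.0004, -0.0035],
    [0.0018, -0.0004, -0.0035],
  ],
  dr=[
    [0, 0, 0],
    [0, 0, 0],
    [0, 0, 0],
  ],
  gripper=[0, 0, 0],
)

```text
clock: 7.7
eef_pos: [522.1, 97.5, 255.5]
eef_rot: [-3.141, -0.489, -0.204]
wrist_force: [-0.9, -0.1, -0.6]
finger_gap: 23.6
finger_force: 59.9
```

Call:
carry_out(
  slide=[
    [0.0018, -0.0004, -0.0035],
    [0.0018, -0.0004, -0.0035],
    [0.0018, -0.0004, -0.0035],
  ],
  dr=[
    [0, 0, 0],
    [0, 0, 0],
    [0, 0, 0],
  ],
  gripper=[0, 0, 0],
)

```text
clock: 7.95
eef_pos: [522.5, 97.2, 254.8]
eef_rot: [-3.141, -0.489, -0.204]
wrist_force: [-3.7, -2.3, 4.0]
finger_gap: 23.8
finger_force: 59.9
```

```bash
python3 -c "
from st import *
show()"
```

```text
clock 7.95 panel xyz [ -0.33 -62.61  14.52] rot err [ 0.0002 -0.0007 -0.0006] F panel [-0.9 -3.   5. ] M [-0.56  0.49 -0.05] grip 59.9
```

Call:
carry_out(
  slide=[
    [0.0013, -0.0003, -0.0025],
    [0.0013, -0.0003, -0.0025],
    [0.0013, -0.0003, -0.0025],
  ],
  dr=[
    [0, 0, 0],
    [0, 0, 0],
    [0, 0, 0],
  ],
  gripper=[0, 0, 0],
)

```text
clock: 8.2
eef_pos: [522.8, 97.0, 254.3]
eef_rot: [-3.141, -0.489, -0.204]
wrist_force: [-6.2, -2.4, 7.9]
finger_gap: 23.8
finger_force: 59.9
```

```bash
python3 -c "
from st import *
show()"
```

```text
clock 8.2 panel xyz [ -0.24 -62.78  13.97] rot err [-0.     -0.0008 -0.0006] F panel [-1.2 -3.6  9.6] M [-1.06  0.64 -0.07] grip 59.9
```

Call:
carry_out(
  slide=[
    [0.0013, -0.0003, -0.0025],
    [0.0013, -0.0003, -0.0025],
    [0.0013, -0.0003, -0.0025],
  ],
  dr=[
    [0, 0, 0],
    [0, 0, 0],
    [0, 0, 0],
  ],
  gripper=[0, 0, 0],
)

```text
clock: 8.45
eef_pos: [523.1, 97.0, 254.1]
eef_rot: [-3.141, -0.49, -0.204]
wrist_force: [-11.7, -3.0, 12.4]
finger_gap: 23.6
finger_force: 59.9
```

```bash
python3 -c "
from st import *
show()"
```

```text
clock 8.45 panel xyz [ -0.1  -62.75  13.64] rot err [-0.     -0.001  -0.0007] F panel [-3.7 -5.3 16. ] M [-1.2   1.04 -0.04] grip 59.9
```

Call:
carry_out(
  slide=[
    [0.0017, 0.0082, 0],
    [0.0034, 0.0163, 0],
    [0.005, 0.0245, 0],
    [0.0067, 0.0326, 0],
    [0.0084, 0.0408, 0],
    [0.0101, 0.049, 0],
    [0.0101, 0.049, 0],
  ],
  dr=[
    [0, 0, 0],
    [0, 0, 0],
    [0, 0, 0],
    [0, 0, 0],
    [0, 0, 0],
    [0, 0, 0],
    [0, 0, 0],
  ],
  gripper=[0, 0, 0, 0, 0, 0, 0],
)

```text
clock: 9.03
eef_pos: [525.7, 109.9, 254.2]
eef_rot: [-3.14, -0.49, -0.204]
wrist_force: [-10.8, 2.0, 12.1]
finger_gap: 23.5
finger_force: 59.9
```

```bash
python3 -c "
from st import *
show()"
```

```text
clock 9.0333 panel xyz [ 2.000e-02 -4.933e+01  1.377e+01] rot err [ 0.0012 -0.0014 -0.0007] F panel [-4.  -0.2 15.8] M [ 0.03  1.16 -0.01] grip 59.9
```

Call:
carry_out(
  slide=[
    [0.0017, 0.0082, 0],
    [0.0034, 0.0163, 0],
    [0.005, 0.0245, 0],
    [0.0067, 0.0326, 0],
    [0.0084, 0.0408, 0],
    [0.0101, 0.049, 0],
    [0.0101, 0.049, 0],
  ],
  dr=[
    [0, 0, 0],
    [0, 0, 0],
    [0, 0, 0],
    [0, 0, 0],
    [0, 0, 0],
    [0, 0, 0],
    [0, 0, 0],
  ],
  gripper=[0, 0, 0, 0, 0, 0, 0],
)

```text
clock: 9.62
eef_pos: [528.1, 121.8, 254.4]
eef_rot: [-3.141, -0.49, -0.204]
wrist_force: [-13.6, -1.8, 16.8]
finger_gap: 23.8
finger_force: 59.9
```

```bash
python3 -c "
from st import *
show()"
```

```text
clock 9.6167 panel xyz [  0.11 -37.37  13.95] rot err [ 0.0002 -0.0014 -0.0005] F panel [-3.6 -4.6 20.9] M [-1.16  1.18 -0.09] grip 59.9
```

Call:
carry_out(
  slide=[
    [0.0015, 0.0082, 0.0003],
    [0.0031, 0.0164, 0.0006],
    [0.0046, 0.0246, 0.0009],
    [0.0061, 0.0328, 0.0012],
    [0.0077, 0.041, 0.0015],
    [0.0092, 0.0492, 0.0018],
    [0.0092, 0.0492, 0.0018],
  ],
  dr=[
    [0, 0, 0],
    [0, 0, 0],
    [0, 0, 0],
    [0, 0, 0],
    [0, 0, 0],
    [0, 0, 0],
    [0, 0, 0],
  ],
  gripper=[0, 0, 0, 0, 0, 0, 0],
)

```text
clock: 10.2
eef_pos: [530.6, 134.5, 254.6]
eef_rot: [-3.14, -0.49, -0.204]
wrist_force: [-6.7, 1.8, 9.5]
finger_gap: 23.9
finger_force: 59.9
```

```bash
python3 -c "
from st import *
show()"
```

```text
clock 10.2 panel xyz [  0.15 -24.21  14.16] rot err [ 0.0015 -0.0017 -0.0006] F panel [-1.7  0.4 11.6] M [ 0.07  0.8  -0.03] grip 59.9
```

Call:
carry_out(
  slide=[
    [0.0016, 0.0082, 0.0001],
    [0.0032, 0.0164, 0.0002],
    [0.0048, 0.0246, 0.0003],
    [0.0065, 0.0328, 0.0004],
    [0.0081, 0.041, 0.0006],
    [0.0097, 0.0491, 0.0007],
    [0.0097, 0.0491, 0.0007],
  ],
  dr=[
    [0, 0, 0],
    [0, 0, 0],
    [0, 0, 0],
    [0, 0, 0],
    [0, 0, 0],
    [0, 0, 0],
    [0, 0, 0],
  ],
  gripper=[0, 0, 0, 0, 0, 0, 0],
)

```text
clock: 10.78
eef_pos: [533.0, 146.2, 254.7]
eef_rot: [-3.141, -0.49, -0.204]
wrist_force: [-7.2, -3.7, 11.0]
finger_gap: 23.5
finger_force: 59.9
```

```bash
python3 -c "
from st import *
show()"
```

```text
clock 10.7833 panel xyz [  0.16 -12.51  14.28] rot err [ 0.     -0.0014 -0.0004] F panel [-0.4 -5.1 12.6] M [-1.28  0.52 -0.03] grip 59.9
```

Call:
carry_out(
  slide=[
    [0.0017, 0.0082, 0],
    [0.0034, 0.0163, 0],
    [0.005, 0.0245, 0],
    [0.0067, 0.0326, 0],
    [0.0084, 0.0408, 0],
    [0.0101, 0.049, 0],
    [0.0101, 0.049, 0],
  ],
  dr=[
    [0, 0, 0],
    [0, 0, 0],
    [0, 0, 0],
    [0, 0, 0],
    [0, 0, 0],
    [0, 0, 0],
    [0, 0, 0],
  ],
  gripper=[0, 0, 0, 0, 0, 0, 0],
)

```text
clock: 11.37
eef_pos: [535.7, 159.0, 254.7]
eef_rot: [-3.14, -0.491, -0.204]
wrist_force: [-5.7, 0.7, 8.9]
finger_gap: 23.6
finger_force: 59.9
```

```bash
python3 -c "
from st import *
show()"
```

```text
clock 11.3667 panel xyz [ 0.23  0.8  14.3 ] rot err [ 0.0015 -0.0018 -0.0007] F panel [-0.9 -0.4 10.5] M [ 0.07  0.48 -0.07] grip 59.9
```

Call:
carry_out(
  slide=[
    [0.0018, 0.0081, -0.0004],
    [0.0035, 0.0163, -0.0008],
    [0.0053, 0.0244, -0.0011],
    [0.0071, 0.0326, -0.0011],
    [0.0088, 0.0407, -0.0011],
    [0.0106, 0.0489, -0.0011],
    [0.0106, 0.0489, -0.0011],
  ],
  dr=[
    [0, 0, 0],
    [0, 0, 0],
    [0, 0, 0],
    [0, 0, 0],
    [0, 0, 0],
    [0, 0, 0],
    [0, 0, 0],
  ],
  gripper=[0, 0, 0, 0, 0, 0, 0],
)

```text
clock: 11.95
eef_pos: [538.3, 171.0, 254.7]
eef_rot: [-3.14, -0.491, -0.204]
wrist_force: [-9.5, -1.6, 12.6]
finger_gap: 24.0
finger_force: 59.9
```

```bash
python3 -c "
from st import *
show()"
```

```text
clock 11.95 panel xyz [ 0.32 12.95 14.2 ] rot err [ 0.0008 -0.0018 -0.0006] F panel [-2.  -3.5 15.4] M [-0.84  0.55 -0.05] grip 59.9
```

Contact is about 20.5 N on strip 4. I continue along the row.

Call:
carry_out(
  slide=[
    [0.0017, 0.0082, 0],
    [0.0034, 0.0163, 0],
    [0.005, 0.0245, 0],
    [0.0067, 0.0326, 0],
    [0.0084, 0.0408, 0],
    [0.0101, 0.049, 0],
    [0.0101, 0.049, 0],
  ],
  dr=[
    [0, 0, 0],
    [0, 0, 0],
    [0, 0, 0],
    [0, 0, 0],
    [0, 0, 0],
    [0, 0, 0],
    [0, 0, 0],
  ],
  gripper=[0, 0, 0, 0, 0, 0, 0],
)

```text
clock: 12.53
eef_pos: [540.9, 183.6, 254.6]
eef_rot: [-3.139, -0.491, -0.204]
wrist_force: [-6.5, 1.8, 9.6]
finger_gap: 23.8
finger_force: 59.9
```

```bash
python3 -c "
from st import *
show()"
```

```text
clock 12.5333 panel xyz [ 0.36 26.   14.15] rot err [ 0.0019 -0.0022 -0.0006] F panel [-1.4  0.5 11.6] M [ 0.18  0.44 -0.04] grip 59.9
```

Call:
carry_out(
  slide=[
    [0.0018, 0.0081, -0.0004],
    [0.0035, 0.0163, -0.0008],
    [0.0053, 0.0244, -0.0008],
    [0.0071, 0.0326, -0.0008],
    [0.0088, 0.0407, -0.0008],
    [0.0105, 0.0489, -0.0008],
    [0.0105, 0.0489, -0.0008],
  ],
  dr=[
    [0, 0, 0],
    [0, 0, 0],
    [0, 0, 0],
    [0, 0, 0],
    [0, 0, 0],
    [0, 0, 0],
    [0, 0, 0],
  ],
  gripper=[0, 0, 0, 0, 0, 0, 0],
)

```text
clock: 13.12
eef_pos: [543.5, 195.3, 254.5]
eef_rot: [-3.141, -0.491, -0.204]
wrist_force: [-7.2, -3.9, 11.5]
finger_gap: 23.6
finger_force: 59.9
```

```bash
python3 -c "
from st import *
show()"
```

```text
clock 13.1167 panel xyz [ 0.44 37.74 13.95] rot err [ 0.0005 -0.002  -0.0005] F panel [-0.1 -5.3 13.1] M [-1.15  0.32 -0.09] grip 59.9
```

Call:
carry_out(
  slide=[
    [0.0018, 0.0081, -0.0007],
    [0.0037, 0.0163, -0.0014],
    [0.0055, 0.0244, -0.0014],
    [0.0073, 0.0326, -0.0014],
    [0.009, 0.0407, -0.0014],
    [0.0108, 0.0489, -0.0014],
    [0.0108, 0.0489, -0.0014],
  ],
  dr=[
    [0, 0, 0],
    [0, 0, 0],
    [0, 0, 0],
    [0, 0, 0],
    [0, 0, 0],
    [0, 0, 0],
    [0, 0, 0],
  ],
  gripper=[0, 0, 0, 0, 0, 0, 0],
)

```text
clock: 13.7
eef_pos: [546.2, 208.1, 254.4]
eef_rot: [-3.139, -0.491, -0.204]
wrist_force: [-6.8, 2.2, 12.3]
finger_gap: 23.8
finger_force: 59.9
```

```bash
python3 -c "
from st import *
show()"
```

```text
clock 13.7 panel xyz [ 0.53 51.16 13.77] rot err [ 0.0022 -0.0024 -0.0008] F panel [-0.5  0.8 14.2] M [ 0.11  0.47 -0.03] grip 59.9
```

Call:
carry_out(
  slide=[
    [0.0018, 0.0081, -0.0005],
    [0.0036, 0.0155, -0.0011],
    [0.0055, 0.0235, -0.0011],
    [0.0073, 0.031, -0.0011],
    [0.009, 0.039, -0.0011],
    [0.0102, 0.046, -0.0011],
    [0.0102, 0.046, -0.0011],
  ],
  dr=[
    [0, 0, 0],
    [0, 0, 0],
    [0, 0, 0],
    [0, 0, 0],
    [0, 0, 0],
    [0, 0, 0],
    [0, 0, 0],
  ],
  gripper=[0, 0, 0, 0, 0, 0, 0],
)

```text
clock: 14.28
eef_pos: [548.8, 219.8, 254.2]
eef_rot: [-3.139, -0.491, -0.204]
wrist_force: [-7.6, 3.4, 11.8]
finger_gap: 23.6
finger_force: 59.9
```

```bash
python3 -c "
from st import *
show()"
```

```text
clock 14.2833 panel xyz [ 0.61 63.13 13.54] rot err [ 0.0026 -0.0026 -0.0007] F panel [-1.7  1.8 14.2] M [0.28 0.53 0.01] grip 59.9
```

Call:
carry_out(
  slide=[
    [0.0007, -0.0001, -0.0014],
    [0.0007, -0.0001, -0.0014],
    [0.0007, -0.0001, -0.0014],
  ],
  dr=[
    [0, 0, 0],
    [0, 0, 0],
    [0, 0, 0],
  ],
  gripper=[0, 0, 0],
)

```text
clock: 14.53
eef_pos: [548.9, 219.7, 254.1]
eef_rot: [-3.138, -0.492, -0.204]
wrist_force: [-9.5, 2.9, 13.2]
finger_gap: 24.0
finger_force: 59.9
```

```bash
python3 -c "
from st import *
show()"
```

```text
clock 14.5333 panel xyz [ 0.73 63.15 13.4 ] rot err [ 0.0029 -0.0028 -0.0009] F panel [-2.5  0.9 16.2] M [0.2  0.74 0.02] grip 59.9
```

Call:
carry_out(
  slide=[
    [-0.0017, -0.0082, 0],
    [-0.0037, -0.018, 0],
    [-0.0057, -0.028, 0],
    [-0.0078, -0.038, 0],
    [-0.01, -0.049, 0],
    [-0.0121, -0.059, 0],
    [-0.0142, -0.069, 0],
    [-0.0161, -0.079, 0],
    [-0.0182, -0.089, 0],
    [-0.0202, -0.098, 0],
  ],
  dr=[
    [0, 0, 0],
    [0, 0, 0],
    [0, 0, 0],
    [0, 0, 0],
    [0, 0, 0],
    [0, 0, 0],
    [0, 0, 0],
    [0, 0, 0],
    [0, 0, 0],
    [0, 0, 0],
  ],
  gripper=[0, 0, 0, 0, 0, 0, 0, 0, 0, 0],
)

```text
clock: 15.37
eef_pos: [543.6, 195.3, 254.4]
eef_rot: [-3.138, -0.491, -0.204]
wrist_force: [-14.2, 4.6, 17.8]
finger_gap: 24.3
finger_force: 59.9
```

```bash
python3 -c "
from st import *
show()"
```

```text
clock 15.3667 panel xyz [ 0.67 38.2  13.74] rot err [ 0.0031 -0.0028 -0.0011] F panel [-4.7  1.7 22.6] M [0.36 1.43 0.01] grip 59.9
```

Call:
carry_out(
  slide=[
    [-0.0022, -0.0081, 0.0008],
    [-0.0045, -0.0162, 0.0016],
    [-0.0063, -0.0244, 0.0021],
    [-0.008, -0.0325, 0.0023],
    [-0.0097, -0.0407, 0.0025],
    [-0.0114, -0.0488, 0.0025],
    [-0.0114, -0.0488, 0.0025],
  ],
  dr=[
    [0, 0, 0],
    [0, 0, 0],
    [0, 0, 0],
    [0, 0, 0],
    [0, 0, 0],
    [0, 0, 0],
    [0, 0, 0],
  ],
  gripper=[0, 0, 0, 0, 0, 0, 0],
)

```text
clock: 15.95
eef_pos: [540.8, 182.7, 254.6]
eef_rot: [-3.139, -0.491, -0.204]
wrist_force: [-11.0, 1.7, 14.0]
finger_gap: 24.0
finger_force: 59.9
```

```bash
python3 -c "
from st import *
show()"
```

```text
clock 15.95 panel xyz [ 0.5  25.14 14.02] rot err [ 0.0023 -0.0024 -0.0011] F panel [-3.2 -0.5 17.6] M [-0.08  1.12 -0.02] grip 59.9
```

Call:
carry_out(
  slide=[
    [-0.0017, -0.0082, 0],
    [-0.0034, -0.0163, 0],
    [-0.005, -0.0245, 0],
    [-0.0067, -0.0326, 0],
    [-0.0084, -0.0408, 0],
    [-0.0101, -0.049, 0],
    [-0.0101, -0.049, 0],
  ],
  dr=[
    [0, 0, 0],
    [0, 0, 0],
    [0, 0, 0],
    [0, 0, 0],
    [0, 0, 0],
    [0, 0, 0],
    [0, 0, 0],
  ],
  gripper=[0, 0, 0, 0, 0, 0, 0],
)

```text
clock: 16.53
eef_pos: [538.2, 170.4, 254.6]
eef_rot: [-3.139, -0.491, -0.204]
wrist_force: [-14.7, 2.2, 16.3]
finger_gap: 23.5
finger_force: 59.9
```

```bash
python3 -c "
from st import *
show()"
```

```text
clock 16.5333 panel xyz [ 0.4  12.6  14.09] rot err [ 0.0022 -0.0022 -0.0011] F panel [-5.4 -0.8 21.4] M [-0.12  1.38 -0.02] grip 59.9
```

Call:
carry_out(
  slide=[
    [-0.0017, -0.0082, 0],
    [-0.0037, -0.018, 0],
    [-0.0057, -0.028, 0],
    [-0.0078, -0.038, 0],
    [-0.01, -0.049, 0],
    [-0.0121, -0.059, 0],
    [-0.0142, -0.069, 0],
    [-0.0161, -0.079, 0],
    [-0.0182, -0.089, 0],
    [-0.0202, -0.098, 0],
  ],
  dr=[
    [0, 0, 0],
    [0, 0, 0],
    [0, 0, 0],
    [0, 0, 0],
    [0, 0, 0],
    [0, 0, 0],
    [0, 0, 0],
    [0, 0, 0],
    [0, 0, 0],
    [0, 0, 0],
  ],
  gripper=[0, 0, 0, 0, 0, 0, 0, 0, 0, 0],
)

```text
clock: 17.37
eef_pos: [533.1, 146.1, 254.5]
eef_rot: [-3.139, -0.491, -0.204]
wrist_force: [-14.6, 3.8, 16.4]
finger_gap: 23.4
finger_force: 59.9
```

```bash
python3 -c "
from st import *
show()"
```

```text
clock 17.3667 panel xyz [  0.26 -12.28  14.07] rot err [ 0.0022 -0.002  -0.001 ] F panel [-5.6  0.8 21.6] M [ 0.25  1.59 -0.02] grip 59.9
```

Call:
carry_out(
  slide=[
    [-0.0017, -0.0082, 0],
    [-0.0037, -0.018, 0],
    [-0.0057, -0.028, 0],
    [-0.0078, -0.038, 0],
    [-0.01, -0.049, 0],
    [-0.0121, -0.059, 0],
    [-0.0142, -0.069, 0],
    [-0.0161, -0.079, 0],
    [-0.0182, -0.089, 0],
    [-0.0202, -0.098, 0],
  ],
  dr=[
    [0, 0, 0],
    [0, 0, 0],
    [0, 0, 0],
    [0, 0, 0],
    [0, 0, 0],
    [0, 0, 0],
    [0, 0, 0],
    [0, 0, 0],
    [0, 0, 0],
    [0, 0, 0],
  ],
  gripper=[0, 0, 0, 0, 0, 0, 0, 0, 0, 0],
)

```text
clock: 18.2
eef_pos: [528.0, 121.4, 254.3]
eef_rot: [-3.139, -0.49, -0.204]
wrist_force: [-13.6, 3.5, 15.7]
finger_gap: 23.4
finger_force: 59.9
```

```bash
python3 -c "
from st import *
show()"
```

```text
clock 18.2 panel xyz [  0.1  -37.53  13.86] rot err [ 0.0018 -0.0017 -0.0009] F panel [-5.1  0.7 20.4] M [0.21 1.49 0.01] grip 59.9
```

Call:
carry_out(
  slide=[
    [-0.0017, -0.0082, 0],
    [-0.0037, -0.018, 0],
    [-0.0057, -0.028, 0],
    [-0.0078, -0.038, 0],
    [-0.01, -0.049, 0],
    [-0.0121, -0.059, 0],
    [-0.0142, -0.069, 0],
    [-0.0161, -0.079, 0],
    [-0.0182, -0.089, 0],
    [-0.0202, -0.098, 0],
  ],
  dr=[
    [0, 0, 0],
    [0, 0, 0],
    [0, 0, 0],
    [0, 0, 0],
    [0, 0, 0],
    [0, 0, 0],
    [0, 0, 0],
    [0, 0, 0],
    [0, 0, 0],
    [0, 0, 0],
  ],
  gripper=[0, 0, 0, 0, 0, 0, 0, 0, 0, 0],
)

```text
clock: 19.03
eef_pos: [523.0, 96.7, 253.9]
eef_rot: [-3.14, -0.49, -0.204]
wrist_force: [-10.6, 3.2, 10.5]
finger_gap: 23.8
finger_force: 59.9
```

```bash
python3 -c "
from st import *
show()"
```

```text
clock 19.0333 panel xyz [ -0.18 -62.78  13.47] rot err [ 0.0013 -0.0012 -0.0008] F panel [-4.8  1.  14.5] M [ 0.16  1.27 -0.03] grip 59.9
```

All strips took at least 20 N on the return pass with no neighbour standing proud. I lift off now.

Call:
carry_out(
  slide=[
    [-0.004, 0.001, 0.008],
    [-0.015, 0.003, 0.03],
    [-0.035, 0.007, 0.068],
    [-0.06, 0.0124, 0.116],
    [-0.09, 0.0186, 0.173],
    [-0.11, 0.0227, 0.212],
    [-0.11, 0.0227, 0.212],
    [-0.11, 0.0227, 0.212],
  ],
  dr=[
    [0, 0, 0],
    [0, 0, 0],
    [0, 0, 0],
    [0, 0, 0],
    [0, 0, 0],
    [0, 0, 0],
    [0, 0, 0],
    [0, 0, 0],
  ],
  gripper=[0, 0, 0, 0, 0, 0, 0, 0],
)

```text
clock: 19.7
eef_pos: [495.4, 102.3, 306.4]
eef_rot: [-3.14, -0.49, -0.204]
wrist_force: [0.3, -0.4, -6.1]
finger_gap: 23.8
finger_force: 59.9
```

```bash
python3 - <<'E'
from st import *
show();s=read_state();print(np.round(s['eef_pos'],1),np.round(s['eef_rot'],4))
tgt=Ro.from_euler('xyz',[np.pi,0,-0.226])
print("shift",(np.array([658.6,-146.2,334.6])-s['eef_pos'])/250,"dr",(tgt*Ro.from_euler('xyz',s['eef_rot']).inv()).as_rotvec()/(2*np.pi))
a=camera("side");t=camera("top")
cv2.imwrite("pics/s3.png",np.hstack([cv2.resize(a[150:270,150:300],None,fx=2.6,fy=2.6),cv2.resize(t[130:250,140:290],None,fx=2.6,fy=2.6)])[:,:,::-1])
E
```

```text
clock 19.7 panel xyz [ -0.33 -62.98  73.05] rot err [ 0.001  -0.0012 -0.0005] F panel [-2.5 -0.3 -5.6] M [ 0.01  0.79 -0.01] grip 59.9
[495.4 102.3 306.4] [-3.1404 -0.4898 -0.2036]
shift [ 0.652652   -0.99395238  0.11275581] dr [ 0.01642925  0.0762127  -0.00354001]
```

View pics/s3.png

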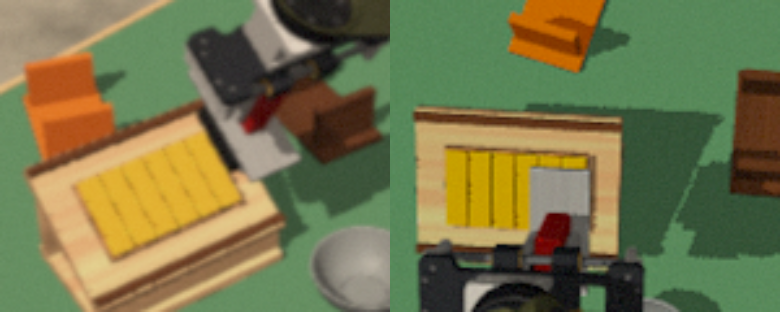

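The strips (about (160,195) in the left half) look even and flush, and the roller still sits the same in the grip (same moment as before). I carry it back.

Call:
carry_out(
  slide=[
    [0.05, -0.09, 0.06],
    [0.13, -0.21, 0.113],
    [0.21, -0.33, 0.113],
    [0.3, -0.46, 0.113],
    [0.38, -0.59, 0.113],
    [0.46, -0.72, 0.113],
    [0.55, -0.85, 0.113],
    [0.653, -0.994, 0.113],
    [0.653, -0.994, 0.113],
    [0.653, -0.994, 0.113],
  ],
  dr=[
    [0.001, 0.005, 0],
    [0.003, 0.015, -0.0007],
    [0.0056, 0.026, -0.0012],
    [0.0082, 0.038, -0.0018],
    [0.0108, 0.05, -0.0023],
    [0.0136, 0.063, -0.003],
    [0.0164, 0.0762, -0.0035],
    [0.0164, 0.0762, -0.0035],
    [0.0164, 0.0762, -0.0035],
    [0.0164, 0.0762, -0.0035],
  ],
  gripper=[0, 0, 0, 0, 0, 0, 0, 0, 0, 0],
)

```text
clock: 20.63
eef_pos: [659.7, -148.8, 331.0]
eef_rot: [3.141, 0.004, -0.229]
wrist_force: [0.0, 0.2, -5.7]
finger_gap: 23.6
finger_force: 59.9
```

Call:
carry_out(
  slide=[
    [0, 0, 0],
    [0, 0, 0],
  ],
  dr=[
    [0, 0, 0],
    [0, 0, 0],
  ],
  gripper=[0, 0],
)

```text
clock: 20.8
eef_pos: [658.6, -145.5, 334.2]
eef_rot: [3.141, 0.001, -0.225]
wrist_force: [0.9, -0.1, -5.0]
finger_gap: 23.6
finger_force: 59.9
```

```bash
python3 - <<'E'
from st import *
s=read_state();print(np.round(s['eef_pos'],2),np.round(s['eef_rot'],4),s['wrist_force'],s['moment'])
tgt=Ro.from_euler('xyz',[np.pi,0,-0.226])
print("shift",(np.array([658.6,-146.2,334.6])-s['eef_pos'])/250,"dr",(tgt*Ro.from_euler('xyz',s['eef_rot']).inv()).as_rotvec()/(2*np.pi))
E
```

```text
[ 658.63 -145.46  334.19] [ 3.1411e+00  8.0000e-04 -2.2490e-01] [ 0.85054273 -0.11510121 -4.98834918] [ 0.05757424 -0.01079031 -0.0352256 ]
shift [-0.00013347 -0.00295752  0.00165879] dr [ 4.63413379e-05 -1.33323440e-04 -1.75844236e-04]
```

Call:
carry_out(
  slide=[
    [0, 0, -0.1],
    [0, 0, -0.2],
    [0, 0, -0.3],
    [0, 0, -0.4],
    [0, 0, -0.48],
    [0, 0, -0.54],
    [0, 0, -0.58],
    [0, 0, -0.588],
    [0, 0, -0.588],
    [0, 0, -0.588],
  ],
  dr=[
    [0, 0, 0],
    [0, 0, 0],
    [0, 0, 0],
    [0, 0, 0],
    [0, 0, 0],
    [0, 0, 0],
    [0, 0, 0],
    [0, 0, 0],
    [0, 0, 0],
    [0, 0, 0],
  ],
  gripper=[0, 0, 0, 0, 0, 0, 0, 0, 0, 0],
)

```text
clock: 21.63
eef_pos: [659.1, -146.1, 188.8]
eef_rot: [3.141, -0.001, -0.225]
wrist_force: [-0.3, -0.0, -5.4]
finger_gap: 23.6
finger_force: 59.9
```

Call:
carry_out(
  slide=[
    [0, 0, -0.004],
    [0, 0, -0.008],
    [0, 0, -0.01],
    [0, 0, -0.01],
    [0, 0, -0.01],
  ],
  dr=[
    [0, 0, 0],
    [0, 0, 0],
    [0, 0, 0],
    [0, 0, 0],
    [0, 0, 0],
  ],
  gripper=[0, 0, 0, 0, 0],
)

```text
clock: 22.05
eef_pos: [658.8, -146.4, 185.0]
eef_rot: [3.141, 0.0, -0.226]
wrist_force: [0.3, 0.3, -5.5]
finger_gap: 23.8
finger_force: 59.9
```

```bash
python3 - <<'E'
from st import *
s=read_state();print(np.round(s['eef_pos'],2),np.round(s['eef_rot'],4),np.round(s['wrist_force'],1),np.round(s['moment'],2))
E
```

```text
[ 658.85 -146.36  184.98] [ 3.1411e+00  5.0000e-04 -2.2580e-01] [ 0.3  0.3 -5.5] [ 0.02 -0.01 -0.03]
```

Still hanging free, so I lower another 0.75 mm until the plate sits.

Call:
carry_out(
  slide=[
    [0, 0, -0.0015],
    [0, 0, -0.003],
    [0, 0, -0.003],
    [0, 0, -0.003],
  ],
  dr=[
    [0, 0, 0],
    [0, 0, 0],
    [0, 0, 0],
    [0, 0, 0],
  ],
  gripper=[0, 0, 0, 0],
)

```text
clock: 22.38
eef_pos: [658.9, -146.4, 184.7]
eef_rot: [3.141, 0.0, -0.226]
wrist_force: [-1.4, 0.1, 1.9]
finger_gap: 23.3
finger_force: 59.9
```

Seated: the load went from -5.5 to +1.9 N. I release slowly, then retract.

Call:
carry_out(
  slide=[
    [0, 0, 0],
    [0, 0, 0],
    [0, 0, 0],
    [0, 0, 0],
    [0, 0, 0],
    [0, 0, 0],
    [0, 0, 0],
    [0, 0, 0],
    [0, 0, 0],
    [0, 0, 0],
  ],
  dr=[
    [0, 0, 0],
    [0, 0, 0],
    [0, 0, 0],
    [0, 0, 0],
    [0, 0, 0],
    [0, 0, 0],
    [0, 0, 0],
    [0, 0, 0],
    [0, 0, 0],
    [0, 0, 0],
  ],
  gripper=[30, 40, 50, 60, 70, 80, 90, 100, 100, 100],
)

```text
clock: 23.22
eef_pos: [658.8, -146.3, 184.1]
eef_rot: [3.141, 0.001, -0.226]
wrist_force: [0.6, 0.6, -0.2]
finger_gap: 84.5
finger_force: 0.0
```

Call:
carry_out(
  slide=[
    [0, 0, 0.04],
    [0, 0, 0.12],
    [0, 0, 0.22],
    [0, 0, 0.33],
    [0, 0, 0.44],
    [0, 0, 0.55],
    [-0.12, 0, 0.6],
    [-0.25, 0, 0.6],
    [-0.4, 0, 0.6],
    [-0.5, 0, 0.6],
  ],
  dr=[
    [0, 0, 0],
    [0, 0, 0],
    [0, 0, 0],
    [0, 0, 0],
    [0, 0, 0],
    [0, 0, 0],
    [0, 0, 0],
    [0, 0, 0],
    [0, 0, 0],
    [0, 0, 0],
  ],
  gripper=[100, 100, 100, 100, 100, 100, 100, 100, 100, 100],
)

```text
clock: 24.05
eef_pos: [531.4, -146.1, 335.1]
eef_rot: [3.141, -0.0, -0.226]
wrist_force: [0.6, -0.7, 1.1]
finger_gap: 93.9
finger_force: 0.0
```

```bash
python3 - <<'E'
from h import *
a=camera("side");t=camera("top")
cv2.imwrite("pics/s4.png",np.hstack([cv2.resize(a[130:280,150:330],None,fx=2.2,fy=2.2),cv2.resize(t[130:280,140:320],None,fx=2.2,fy=2.2)])[:,:,::-1])
E
```

```text
(no output)
```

View pics/s4.png

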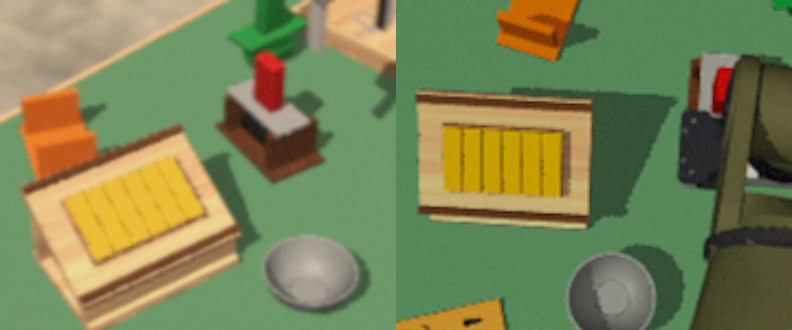

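The roller stands upright in its rest at about (268,85) in the left half. The strips are even and flush, and the bowl and escutcheon have not moved. I hand the job in.

```bash
python3 -c "
from cell import *
print(sign_off())"
```

```text
the job is handed in; nothing more can be done
None
```

I handed the job in at about 24 s: I rolled the row out and back and every strip felt home, each having taken about 20–28 N, and the roller is upright in its rest with the bowl and escutcheon unmoved (the loupe was outside my last picture).

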